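# Snap the purge filter into the bench coupler

### The arm

A 6-joint arm with a two-finger parallel gripper is mounted at the origin on the work surface. World frame = base frame: x ahead of the robot, y to its left, z up, the work surface at z = 0. Lengths are in m, angles in rad, forces in N, time in s.
With the tool pointing down it reaches from about 0.35 to 0.85 m from the base axis. Payload 8.1 kg.
Tool frame: the origin (TCP) lies at the very end of the fingers, on their centre line; the grasp point (between the pads) lies 19 mm behind it (manip.grip_depth is the distance from the TCP to the grasp point, in m); z points along the fingers, x is the direction in which the jaws open and shut, and the axes are right-handed (so a half turn about z gives the same grasp; the last joint's range is limited). The gripper opens to 93 mm and grips with 3 to 60 N. Pads are 15 mm wide; open, the fingers measure 128 mm over their backs; the gripper's body (75 mm by 188 mm) begins 65 mm behind the grasp point.
Start: joints at [-1.381, 0.13, 1.488, -0, 1.523, -0.085], TCP at [0.163, -0.577, 0.219] pointing down, gripper open.
Joint ranges: [-2.96, 2.96], [-0.89, 2.26], [0.02, 2.5], [-1.34, 4.48], [0, 2.73], [-2.66, 2.66]. Speed limits (rad/s): [2.39, 2.39, 2.79, 3.14, 3.14, 3.14].

### API

Orientations are given as a unit quaternion [x, y, z, w].
In Python, from cell import sensors, imaging, manip gives the robot as it stands.
- The arm moves only by the tool send_rows, never from a script. Its argument "moves" is a list that holds one entry, the list of rows, each a list of 7 numbers: the shift along the tool's x, y, z in m, then the turn, a rotation vector about the tool's x, y, z in degrees, then the closure, from 0 (fully open) to 1 (shut). In form: [[[x, y, z, ax, ay, az, jaw], ...]]. A call has 1 to 10 rows; each row shifts and turns the commanded pose from where the row before left it, along the tool's axes as they then stand; what a row does not reach is not made up. A row lasts 1/10 s, in which the tool goes at most 50 mm and 8.59 degrees, less where a joint would pass 70% of its speed; a pose out of reach is approached as far as the arm can. A call is refused whole if a number of a shift passes 0.05 or a number of a turn 8.59, either way. A call with a gripper value outside its range is refused whole. The fingers move at their own pace and stop on an object; "squeeze" is the grip in N (left out, the last holds). Time passes only in rows, so rows that do not move let the fingers close. It gives the time, the measured TCP pose, the force and the opening at its end, in the units of the state.
- sensors.read_state(): the state, without advancing time (a new reading comes with each control period).
- imaging.grab_frame(name): name is "scene" or "top" or "wrist"; returns (picture, depth): 384x512x3 uint8, blue, green, red; 384x512 float32, m along the optical axis (not along the pixel's ray), 0 where there is no reading.
- imaging.camera_model(name): a dict with "mtx" (3x3 intrinsics, pixels), "R" (3x3) and "t" (3): a world point X has camera coordinates R X + t. Camera axes: x right, y down, z forward; pixel columns grow to the right and rows downward; lengths in m; the calibration is good to about 2 mm. The wrist camera is an equidistant fisheye: a pixel r from the principal point sees the ray r / f radians off the axis. A picture is of the moment at which its call begins: read the wrist's pose just before it. camera_model takes no time and is no camera call; for the wrist camera it gives the pose at the moment of the call.
- manip.sign_off(): hands the job in, once; it reports no verdict.
The state is a dict: "time_s": time; "qpos": joint angles; "joint_velocities": joint speeds; "joint_torque": joint torques, N m; "eef_pos": TCP position; "tcp_rot": TCP orientation; "wrist_force": force on the tool from outside, world axes, zero at the start; "torque": the same for the moment, N m; "grip_width": opening from 0.0 (shut) to 1.0 (fully open).
Only numpy, scipy, OpenCV 4.12 (cv2) and the standard library are available. Lean on these libraries where they do the work, as an engineer would, in place of code of your own. Each camera call takes 0.05 s, during which the arm holds its last target.

### The job

Fit the white filter cartridge to the purge coupler on the bench: push the coupler's spring sleeve down until it catches and stays back by itself, then take the filter out of its parking block and press it, nipple down, into the coupler's mouth until it is fully home and the sleeve snaps up again, and leave it standing there. Feel your way and press gently, never forcing the filter or the coupler, and leave the blanking plug and the other things where they are.

Things in the scene. Friction and masses are not known exactly. Their poses are not given: they have to be found in the camera images.
- stand: Purge coupler bolted to the bench: square aluminium foot 90 x 90 x 12 mm (origin: centre of its underside, z up), a short post and on it a steel coupler whose round mouth opens straight up on the vertical axis through this origin; yaw does not matter. It is clamped at an unmeasured height: mouth rim 97 to 123 mm above the bench (find it by feel). Mouth tube: 30 mm outside, 24 mm inside.
- post (a point): Top of the fixed post, on the coupler's axis, 42 mm above the bench (not tied to the coupler's height). Round the coupler rides a dark sleeve 44 mm in diameter; sprung up, its upper edge is 12 mm below the mouth rim. At its lower end is a flange 64 mm in diameter, 6 mm thick, its upper face 40 mm below the rim: a ledge 10 mm wide on which fingertips can press.
- sleeve (a joint): How far the sleeve is pushed down, m: 0 up, about 0.010 caught, hard stop 0.013. Spring 7 N at 0, 12 N at 0.010. Pushed past 0.0105 with the coupler empty, two brass catch fingers inside swing out over its upper edge and hold it when let go. With the sleeve up they block the bore 15 to 20 mm below the rim, so no nipple can go in.
- valve (a joint): How far the brass valve stem in the middle of the bore is pushed down, m: 0 with the coupler empty, about 0.006 with the nipple home, at least 0.002 when locked in. Spring under 1 N. The nipple trips the catch fingers in its last 4 mm of travel, which takes about 8 to 16 N of downward push; then the sleeve snaps up and locks it.
- filter: Filter cartridge, about 250 g, round, upright along z. Origin: centre of the nipple's lower end. Steel nipple 34 mm long, 22.6 mm in diameter, lower edge bevelled 2.5 mm, groove from 7.5 to 21 mm above the end. Above it a white cylinder 32 mm in diameter from 34 to 86 mm, its lower face the shoulder that comes down on the mouth rim; steel stub, 14 mm in diameter, on top to 96 mm.
- filter_grip (a point): Where to grip the filter: on its axis, 62 mm above its origin, halfway up the white cylinder; any yaw. At the start the filter stands in one of the two holes of the parking block, its shoulder on the block, origin 11 mm above the bench.
- block: Black parking block, fixed, 70 x 170 x 45 mm, long side along its y axis. Origin: centre of its underside. Two holes of 26 mm diameter, 40 mm deep, 48 mm to either side of the middle along y; one holds the filter, the other the blanking plug.
- blank: Blanking plug: smooth steel nipple without groove and a flat round steel head 42 mm in diameter, 18 mm high, standing in the other hole. Leave alone. Origin: centre of the nipple's lower end.
- lens_ring: Black lens ring lying flat near the coupler, 52 mm in diameter, 22 mm high. Bystander. Origin: centre of its underside.
- mount: Small brass optics mount near the coupler, 40 x 50 x 48 mm. Bystander. Origin: centre of its underside.
- wrench: Steel wrench, 140 mm long, lying flat beyond the parking block. Bystander. Origin: near its middle, on the bench.
- jar: White closed jar, 52 mm in diameter, 85 mm high. Bystander. Origin: centre of its underside.
Things that resemble listed ones, but are neither listed nor needed, are in the scene too. Leave any blue look-alike of the filter alone.

How it is judged:
By the outcome, as a careful person would: the job done as asked, in the order asked, and still so for the second after the job is handed in, with the robot touching nothing.
It also fails if it takes over 64 s, if anything falls off the work surface, if the arm or the gripper's body presses on something with over 40 N, if the wrist force passes 120 N, or if a joint passes its speed limit or range.

## Working session

There is one attempt and no reset: what is moved stays moved. The work goes in short steps, Python scripts to look and compute and a tool call to move; the robot and the scene stay as the last step left them, time stands still between calls to the robot, and variables do not carry over. Pictures are saved under pics/ and viewed, and the job is handed in when it is done.

Besides the shell and the picture viewer there is one more tool, called as name([rows], argument=value, ...), one row to a line, values as JSON. send_rows: Moves the arm, as the interface text tells. Its arguments: {"type":"object","properties":{"moves":{"type":"array","items":{"type":"array","items":{"type":"array","items":{"type":"number"}}}},"squeeze":{"type":"number"}},"required":["moves"]}

```bash
mkdir -p pics; ls
cat > h.py <<'E'
import numpy as np, cv2
from cell import sensors, imaging, manip
E
python3 - <<'E'
from h import *
s=sensors.read_state(); print({k:np.round(v,3).tolist() for k,v in s.items()})
for n in ("scene","top"):
    p,d=imaging.grab_frame(n); cv2.imwrite(f"pics/{n}0.png",p); np.savez(f"{n}0.npz",p=p,d=d)
    m=imaging.camera_model(n); print(n,{k:np.round(v,3).tolist() for k,v in m.items()})
    np.savez(f"{n}m.npz",**m)
E
```

```text
pics
{'time_s': 0.0, 'qpos': [-1.381, 0.131, 1.489, -0.0, 1.523, -0.085], 'joint_velocities': [0.0, 0.001, 0.001, -0.001, -0.0, -0.001], 'joint_torque': [-0.003, -55.984, -49.176, 0.077, 0.035, -0.0], 'eef_pos': [0.163, -0.577, 0.218], 'tcp_rot': [0.797, -0.604, -0.001, -0.001], 'wrist_force': [-0.268, 0.829, 0.352], 'torque': [-0.002, 0.006, 0.023], 'grip_width': 1.0}
scene {'mtx': [[485.381, 0.0, 248.772], [0.0, 485.381, 192.413], [0.0, 0.0, 1.0]], 'R': [[0.253, 0.967, -0.021], [0.624, -0.18, -0.761], [-0.74, 0.179, -0.649]], 't': [-0.079, -0.269, 1.637]}
top {'mtx': [[499.643, 0.0, 251.583], [0.0, 499.643, 189.111], [0.0, 0.0, 1.0]], 'R': [[-0.018, -1.0, -0.007], [-0.985, 0.019, -0.173], [0.173, 0.004, -0.985]], 't': [-0.026, 0.568, 1.173]}
```

View pics/scene0.png

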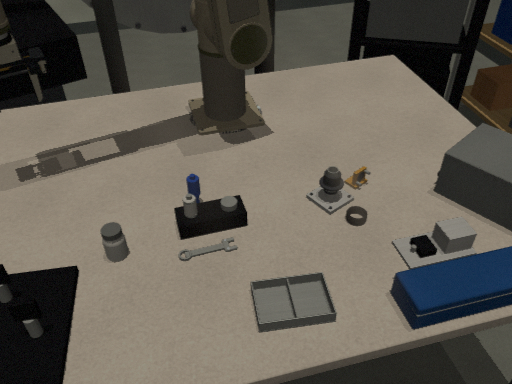

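View pics/top0.png

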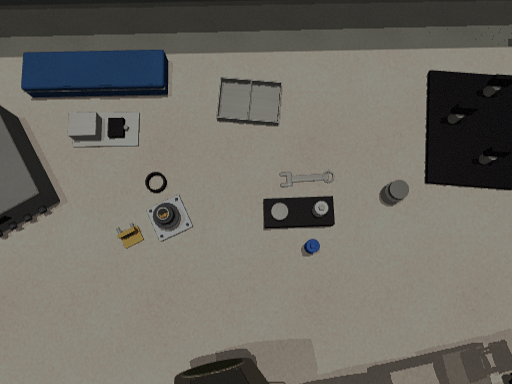

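The scene view shows the filter at about (190,205) in the block and the coupler at (331,185). The top view has the filter at (320,208), blank (280,211), blue look-alike (312,246), coupler (166,214), ring (156,182) and mount (130,236). Next I'll measure these.

```bash
cat >> h.py <<'E'
def cast(m,px,z):
    m={k:m[k] for k in m}; R,t,K=m['R'],m['t'],m['mtx']
    px=np.atleast_2d(np.float64(px)); r=np.c_[px,np.ones(len(px))]@np.linalg.inv(K).T@R
    C=-R.T@t; return C+r*((z-C[2])/r[:,2])[:,None]
def cloud(m,d):
    v,u=np.mgrid[:d.shape[0],:d.shape[1]]; K,R,t=m['mtx'],m['R'],m['t']
    c=np.stack([(u-K[0,2])/K[0,0]*d,(v-K[1,2])/K[1,1]*d,d],-1); return (c-t)@R
E
python3 - <<'E'
from h import *
T=np.load("top0.npz");m=np.load("topm.npz");P=cloud(m,T['d'])
for n,(u0,v0,u1,v1) in dict(coup=(130,180,205,250),block=(255,190,340,235)).items():
    c=cv2.resize(T['p'][v0:v1,u0:u1],None,fx=8,fy=8,interpolation=cv2.INTER_CUBIC); cv2.imwrite(f"pics/{n}.png",c)
for n in("scene","top"):
    D=np.load(n+"0.npz");mm=np.load(n+"m.npz");P=cloud(mm,D['d'])
    def st(lbl,x0,y0,x1,y1,zl,zh):
        pass
    print(n,"bench z",np.median(P[250:300,100:180,2]))
    np.save(n+"P.npy",P)
P=np.load("topP.npy")
for u,v in [(320,208),(280,211),(300,212),(166,214),(163,205),(312,246),(155,190),(188,232),(130,236),(397,189)]: print(u,v,P[v,u].round(4))
E
```

```text
scene bench z -0.00018994010567220472
top bench z -0.0002130800851026208
320 208 [ 0.5098 -0.1948  0.1044]
280 211 [ 0.5099 -0.1041  0.0638]
300 212 [ 0.5087 -0.1535  0.0468]
166 214 [0.5072 0.1686 0.0689]
163 205 [0.5264 0.1727 0.0871]
312 246 [ 0.423  -0.1737  0.0969]
155 190 [0.5741 0.205  0.0229]
188 232 [ 4.694e-01  1.250e-01 -2.000e-04]
130 236 [0.4614 0.2687 0.0078]
397 189 [ 0.5538 -0.3807  0.088 ]
```

Run:
```python
from h import *
S=np.load("scene0.npz")['p']; a=cv2.resize(S[150:235,300:385],None,fx=6,fy=6,interpolation=2);b=cv2.resize(S[165:245,170:255],None,fx=6,fy=6,interpolation=2)
cv2.imwrite("pics/sa.png",a);cv2.imwrite("pics/sb.png",b)
```

```text
(no output)
```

View pics/coup.png

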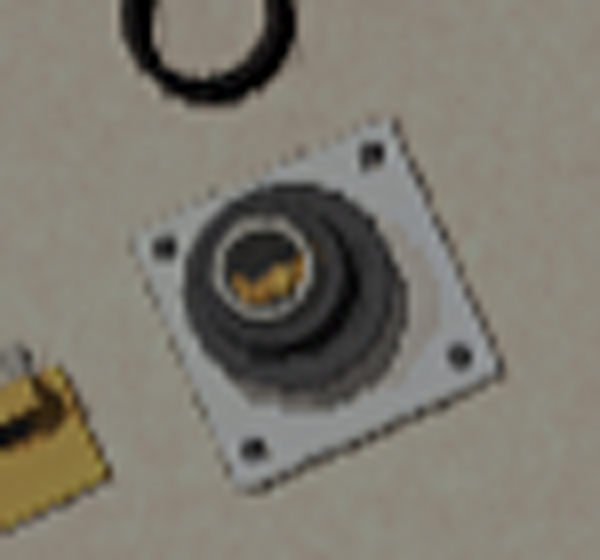

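View pics/block.png

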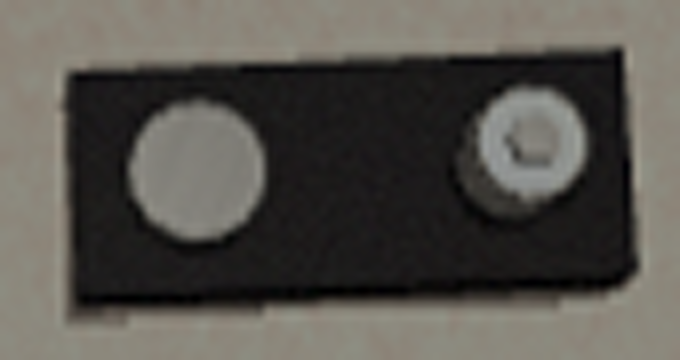

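View pics/sa.png

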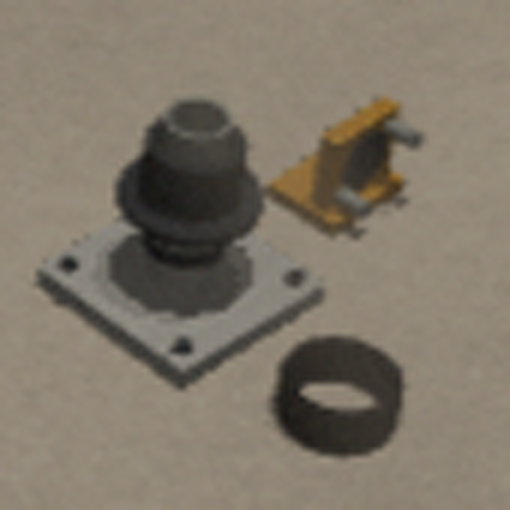

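Run:
```python
from h import *
m=np.load("topm.npz");ms=np.load("scenem.npz"); P=np.load("topP.npy");Ps=np.load("sceneP.npy")
f=lambda c,o:(np.float64(c)+.5)/8-.5+o
c=f([(135,240),(395,120),(505,375),(245,492)],[130,180])
w=cast(m,c,.012);print("foot",w.round(4),w.mean(0))
h=f([(164,248),(372,155),(460,355),(254,449)],[130,180]); print("holes",cast(m,h,.012).mean(0))
r=f([(264,268)],[130,180])
for z in(.1,.105,.11,.115,.12): print("rim",z,cast(m,r,z))
sr=(np.float64([(200,120)])+.5)/6-.5+[300,150]
for z in(.1,.105,.11,.115,.12): print("rim scene",z,cast(ms,sr,z))
print("filter",cast(m,f([(532,143)],[255,190]),.097), "blank",cast(m,f([(197,171)],[255,190]),.063+.0))
b=f([(70,75),(622,52),(635,280),(75,300)],[255,190]);w=cast(m,b,.045);print("block",w.round(4),w.mean(0))
for n,Q in(("top",P),("scene",Ps)):
    q=Q[(abs(Q[...,0]-.505)<.04)&(abs(Q[...,1]-.168)<.04)&(Q[...,2]>.02)]
    print(n,np.percentile(q[:,2],[50,90,98,100]).round(4)); 
    print(np.histogram(q[:,2],np.arange(.02,.13,.004)))
    k=q[q[:,2]>q[:,2].max()-.006]; print(k.min(0),k.max(0))
    q=Q[(abs(Q[...,0]-.51)<.03)&(abs(Q[...,1]+.195)<.03)&(Q[...,2]>.09)&(Q[...,2]<.102)]
    print("filt",(q.min(0)+q.max(0))/2,q.max(0)-q.min(0))
    q=Q[(abs(Q[...,0]-.57)<.05)&(abs(Q[...,1]-.2)<.05)&(Q[...,2]>.015)&(Q[...,0]>.55)];print("ring",q.min(0),q.max(0))
    q=Q[(abs(Q[...,0]-.46)<.06)&(abs(Q[...,1]-.265)<.05)&(Q[...,2]>.004)];print("mount",q.min(0),q.max(0))
    q=Q[(abs(Q[...,0]-.42)<.04)&(abs(Q[...,1]+.175)<.04)&(Q[...,2]>.02)];print("blue",q.min(0),q.max(0))
```

```text
foot [[0.5266 0.2279 0.012 ]
 [0.5632 0.1466 0.012 ]
 [0.482  0.1117 0.012 ]
 [0.4471 0.1923 0.012 ]] [0.5047226  0.16964251 0.012     ]
holes [0.50623878 0.1720055  0.012     ]
rim 0.1 [[0.50554607 0.17109837 0.1       ]]
rim 0.105 [[0.50489595 0.17017694 0.105     ]]
rim 0.11 [[0.50424582 0.16925552 0.11      ]]
rim 0.115 [[0.5035957 0.1683341 0.115    ]]
rim 0.12 [[0.50294558 0.16741267 0.12      ]]
rim scene 0.1 [[0.50935229 0.16994373 0.1       ]]
rim scene 0.105 [[0.51523426 0.16706115 0.105     ]]
rim scene 0.11 [[0.52111623 0.16417856 0.11      ]]
rim scene 0.115 [[0.52699819 0.16129598 0.115     ]]
rim scene 0.12 [[0.53288016 0.1584134  0.12      ]]
filter [[ 0.51209924 -0.19832925  0.097     ]] blank [[ 0.51015422 -0.10220527  0.063     ]]
block [[ 0.5428 -0.0651  0.045 ]
 [ 0.5467 -0.2341  0.045 ]
 [ 0.4767 -0.2348  0.045 ]
 [ 0.4738 -0.0651  0.045 ]] [ 0.51000921 -0.14976484  0.045     ]
top [0.0637 0.0903 0.1007 0.1062]
(array([  0,   0,   0,   0,   0,   1,   1,  14,  36, 136,  84,  21,  18,
         8,  13,  35,  86,  42,   9,  19,  16,   1,   0,   0,   0,   0,
        
[... 712 characters left out ...]
21,  20,
        22,  25,  29,  70,  26,  28,  37,   4,   0,   0,   0,   0,   0,
         0]), array([0.02 , 0.024, 0.028, 0.032, 0.036, 0.04 , 0.044, 0.048, 0.052,
       0.056, 0.06 , 0.064, 0.068, 0.072, 0.076, 0.08 , 0.084, 0.088,
       0.092, 0.096, 0.1  , 0.104, 0.108, 0.112, 0.116, 0.12 , 0.124,
       0.128]))
[0.49011124 0.15470237 0.09473748] [0.52183443 0.18499003 0.10058952]
filt [ 0.51513813 -0.19995945  0.0961359 ] [0.03091885 0.03194603 0.01166118]
ring [0.55251342 0.15048659 0.01514101] [0.61979774 0.2287478  0.0249562 ]
mount [0.44050064 0.21657059 0.00405245] [0.51974835 0.29313958 0.05146811]
blue [ 0.41387067 -0.19379484  0.02078967] [ 0.44502947 -0.16247104  0.10057262]
```

Rim is roughly 0.10 m high. The coupler axis is at about (0.506, 0.170) and the filter at about (0.512, -0.198). The mount sits toward +y, so I'll turn the jaws along world x.

send_rows([
  [[0,0,0,0,0,-8.25,0],[0,0,0,0,0,-8.25,0],[0,0,0,0,0,-8.25,0],[0,0,0,0,0,-8.25,0],[0,0,0,0,0,-8.25,0],[0,0,0,0,0,-8.25,0],[0,0,0,0,0,-8.25,0],[0,0,0,0,0,-8.25,0],[0,0,0,0,0,-8.25,0],[0,0,0,0,0,0,0]],
], squeeze=15)

```text
time_s: 1.1
eef_pos: [0.1628, -0.5772, 0.218]
tcp_rot: [1.0, 0.001, -0.0, -0.0]
wrist_force: [1.0, 0.9, -0.2]
grip_width: 1.001
```

send_rows([
  [[0.034,-0.035,0,0,0,0,0],[0.034,-0.035,0,0,0,0,0],[0.034,-0.035,0,0,0,0,0],[0.034,-0.035,0,0,0,0,0],[0.034,-0.035,0,0,0,0,0],[0.034,-0.035,0,0,0,0,0],[0.034,-0.035,0,0,0,0,0],[0.034,-0.035,0,0,0,0,0],[0.034,-0.035,0,0,0,0,0],[0.034,-0.035,0,0,0,0,0]],
])

```text
time_s: 2.1
eef_pos: [0.5039, -0.2257, 0.2186]
tcp_rot: [1.0, -0.003, -0.0, 0.0]
wrist_force: [-0.1, -0.2, -0.8]
grip_width: 1.002
```

send_rows([
  [[0.01,-0.03,0,0,0,0,0],[0,0,0,0,0,0,0],[0,0,0,0,0,0,0]],
])

```text
time_s: 2.4
eef_pos: [0.5129, -0.197, 0.2183]
tcp_rot: [1.0, -0.001, -0.0, 0.0]
wrist_force: [0.5, -0.2, -0.3]
grip_width: 1.002
```

```bash
cat > w.py <<'E'
from h import *
import sys
n=sys.argv[1]
s=sensors.read_state(); m=imaging.camera_model("wrist"); p,d=imaging.grab_frame("wrist")
cv2.imwrite(f"pics/{n}.png",p); np.savez(f"{n}.npz",p=p,d=d,**m)
print(s['time_s'],s['eef_pos'],s['wrist_force'],s['grip_width']);print({k:np.round(v,3).tolist() for k,v in m.items()})
E
python3 w.py w1
```

```text
2.4 [ 0.51286131 -0.19695097  0.21833109] [ 0.4898337  -0.20143745 -0.33055073] 1.0015865890141096
{'mtx': [[297.319, 0.0, 253.94], [0.0, 297.319, 185.885], [0.0, 0.0, 1.0]], 'R': [[1.0, -0.001, -0.001], [-0.001, -0.955, 0.298], [-0.001, -0.298, -0.955]], 't': [-0.514, -0.222, 0.333]}
```

View pics/w1.png

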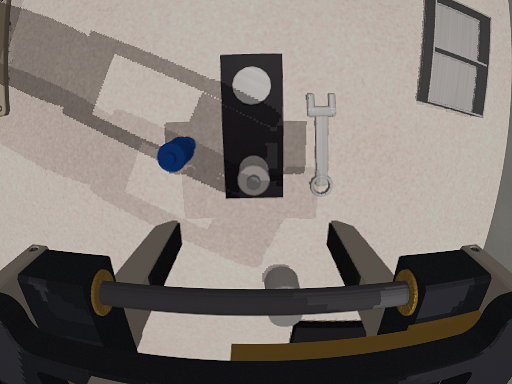

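The wrist view shows the filter at about (253,178), blank at (252,85), and block corners (221,55), (282,55), (283,196), (226,198).

```bash
cat >> h.py <<'E'
def fray(W,px):
    K,R,t=W['mtx'],W['R'],W['t']; px=np.atleast_2d(np.float64(px))
    a=np.c_[(px[:,0]-K[0,2])/K[0,0],(px[:,1]-K[1,2])/K[1,1]]; th=np.linalg.norm(a,axis=1)
    r=np.c_[a*(np.sin(th)/np.maximum(th,1e-9))[:,None],np.cos(th)]; return -R.T@t, r@R
def fcast(W,px,z):
    C,r=fray(W,px); return C+r*((z-C[2])/r[:,2])[:,None]
def fcloud(W):
    d=W['d']; v,u=np.mgrid[:d.shape[0],:d.shape[1]]; C,r=fray(W,np.c_[u.ravel(),v.ravel()])
    f=W['R'][2]; r=r/(r@f)[:,None]; return (C+r*d.ravel()[:,None]).reshape(d.shape+(3,))
E
python3 - <<'E'
from h import *
W=dict(np.load("w1.npz")); P=fcloud(W)
print("block",fcast(W,[(221,55),(282.5,54.5),(283,196.5),(225.5,198)],.045).round(4))
for lo,hi,nm,x,y in((.09,.1,"filttop",.512,-.198),(.103,.11,"stub",.512,-.198),(.058,.068,"blank",.51,-.102)):
    q=P[(abs(P[...,0]-x)<.03)&(abs(P[...,1]-y)<.03)&(P[...,2]>lo)&(P[...,2]<hi)]
    if len(q): print(nm,len(q),(q.min(0)+q.max(0))/2,q.max(0)-q.min(0),np.median(q[:,2]))
cv2.imwrite("pics/w1z.png",cv2.resize(W['p'][140:210,215:290],None,fx=8,fy=8,interpolation=2))
E
```

```text
block [[ 0.4766 -0.0656  0.045 ]
 [ 0.5453 -0.0652  0.045 ]
 [ 0.5484 -0.2323  0.045 ]
 [ 0.4787 -0.2342  0.045 ]]
filttop 622 [ 0.51182225 -0.19672668  0.09497042] [0.03161195 0.03250327 0.00962693] 0.09581168817942648
stub 157 [ 0.51189016 -0.19655783  0.10536865] [0.01272387 0.01339054 0.00472444] 0.10591763870757143
blank 1167 [ 0.51024136 -0.101166    0.06217068] [0.04060374 0.04142497 0.00499582] 0.062221240189940574
```

View pics/w1z.png

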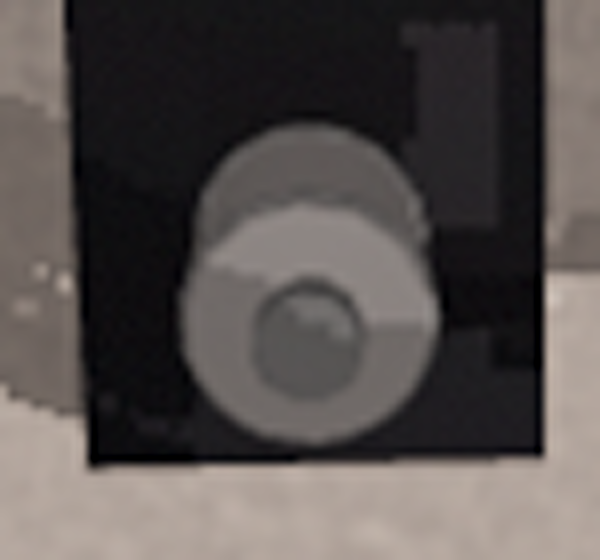

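send_rows([
  [[-0.001,-0.041,0,0,0,0,0.2],[-0.001,-0.041,0,0,0,0,0.2],[-0.001,-0.041,0,0,0,0,0.2],[-0.001,-0.041,0,0,0,0,0.46],[-0.001,-0.041,0,0,0,0,0.46],[-0.001,-0.041,0,0,0,0,0.46],[-0.001,-0.041,0,0,0,0,0.46],[0,-0.041,0,0,0,0,0.46],[0,-0.039,0,0,0,0,0.46],[0,0,0,0,0,0,0.46]],
])

```text
time_s: 3.45
eef_pos: [0.5057, 0.172, 0.2186]
tcp_rot: [1.0, 0.0, -0.0, -0.001]
wrist_force: [-1.0, -0.9, -0.1]
grip_width: 0.538
```

send_rows([
  [[0,0,0,0,0,0,0.46],[0,0,0,0,0,0,0.46]],
])

```text
time_s: 3.65
eef_pos: [0.5062, 0.1677, 0.2185]
tcp_rot: [1.0, -0.001, -0.0, 0.0]
wrist_force: [0.8, -0.0, -0.8]
grip_width: 0.54
```

```bash
python3 w.py w2
python3 - <<'E'
from h import *
W=dict(np.load("w2.npz")); P=fcloud(W)
q=P[(abs(P[...,0]-.506)<.02)&(abs(P[...,1]-.17)<.02)]
print(np.percentile(q[:,2],[50,90,95,98,100])); print(np.histogram(q[:,2],np.arange(.03,.13,.003)))
v,u=np.where((abs(P[...,0]-.506)<.05)&(abs(P[...,1]-.17)<.05)&(P[...,2]>.005));print(u.min(),u.max(),v.min(),v.max())
u0,v0=u.min()-3,v.min()-3
print(u0,v0)
cv2.imwrite("pics/w2z.png",cv2.resize(W['p'][v0:v0+100,u0:u0+120],None,fx=6,fy=6,interpolation=2))
E
```

```text
3.65 [0.50616572 0.16772104 0.21853689] [ 0.82276072 -0.02456199 -0.8262898 ] 0.5403441288034851
{'mtx': [[297.319, 0.0, 253.94], [0.0, 297.319, 185.885], [0.0, 0.0, 1.0]], 'R': [[1.0, -0.003, 0.0], [-0.003, -0.954, 0.298], [-0.001, -0.298, -0.954]], 't': [-0.506, 0.127, 0.442]}
[0.32794068 0.33314432 0.33548724 0.33936847 0.34226948]
(array([  0,   0,   0,   0,   3,  35,  42,   8,  14,  66,  21,  51,  34,
        58,  22,  18,  56,  55, 394,  61,  42,  35, 234,  15,   0,   0,
         0,   0,   0,   0,   0,   0,   0]), array([0.03 , 0.033, 0.036, 0.039, 0.042, 0.045, 0.048, 0.051, 0.054,
       0.057, 0.06 , 0.063, 0.066, 0.069, 0.072, 0.075, 0.078, 0.081,
       0.084, 0.087, 0.09 , 0.093, 0.096, 0.099, 0.102, 0.105, 0.108,
       0.111, 0.114, 0.117, 0.12 , 0.123, 0.126, 0.129]))
58 447 121 383
55 118
```

View pics/w2z.png

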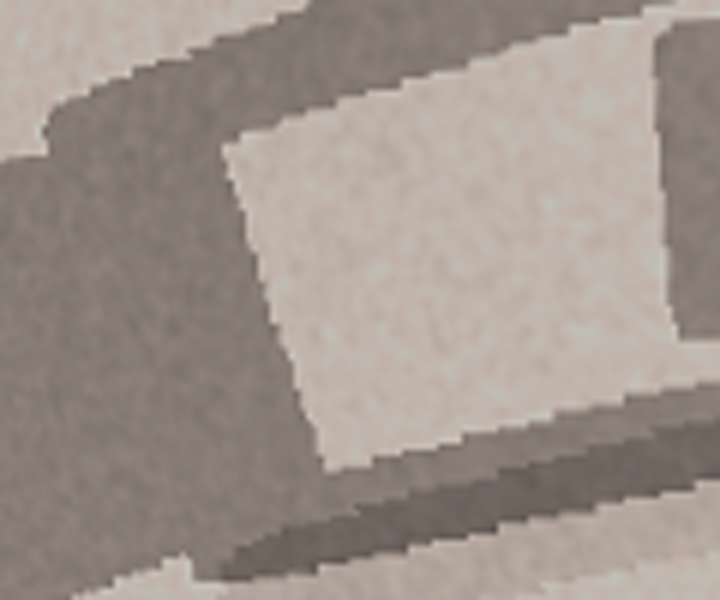

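View pics/w2.png

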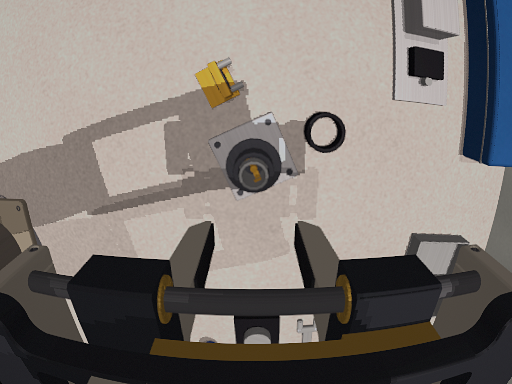

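Coupler's rim is at about (253,175) in the wrist view. I'll fit the rim and sleeve circles from the cloud and the foot from its corners.

Run:
```python
from h import *
W=dict(np.load("w2.npz")); P=fcloud(W)
def ring(lo,hi,r):
    m=(np.hypot(P[...,0]-.506,P[...,1]-.17)<r)&(P[...,2]>lo)&(P[...,2]<hi)
    q=P[m].astype(np.float32)[:,:2]; c,rad=cv2.minEnclosingCircle(q); print(lo,hi,len(q),c,rad,np.median(P[m][:,2]))
ring(.095,.102,.025);ring(.082,.088,.035);ring(.054,.062,.045)
cv2.imwrite("pics/w2z.png",cv2.resize(W['p'][105:205,200:305],None,fx=6,fy=6,interpolation=2))
```

```text
Traceback (most recent call last):
cv2.error: OpenCV(4.12.0) /io/opencv/modules/imgproc/src/shapedescr.cpp:201: error: (-215:Assertion failed) count >= 0 && (depth == CV_32F || depth == CV_32S) in function 'minEnclosingCircle'
```

Run:
```python
from h import *
W=dict(np.load("w2.npz")); P=fcloud(W)
def ring(lo,hi,r):
    m=(np.hypot(P[...,0]-.506,P[...,1]-.17)<r)&(P[...,2]>lo)&(P[...,2]<hi)
    q=np.ascontiguousarray(P[m][:,:2].astype(np.float32)).reshape(-1,1,2); c,rad=cv2.minEnclosingCircle(q); print(lo,hi,len(q),c,rad,np.median(P[m][:,2]))
ring(.095,.102,.025);ring(.082,.088,.035);ring(.054,.062,.045)
cv2.imwrite("pics/w2y.png",cv2.resize(W['p'][105:205,200:305],None,fx=6,fy=6,interpolation=2))
```

```text
0.095 0.102 259 (0.5056124925613403, 0.1733051985502243) 0.01515944767743349 0.09777220657989594
0.082 0.088 588 (0.5056359171867371, 0.17347466945648193) 0.02185739390552044 0.08572778976269824
0.054 0.062 952 (0.5059788227081299, 0.17320571839809418) 0.031620800495147705 0.0580395432026429
```

View pics/w2y.png

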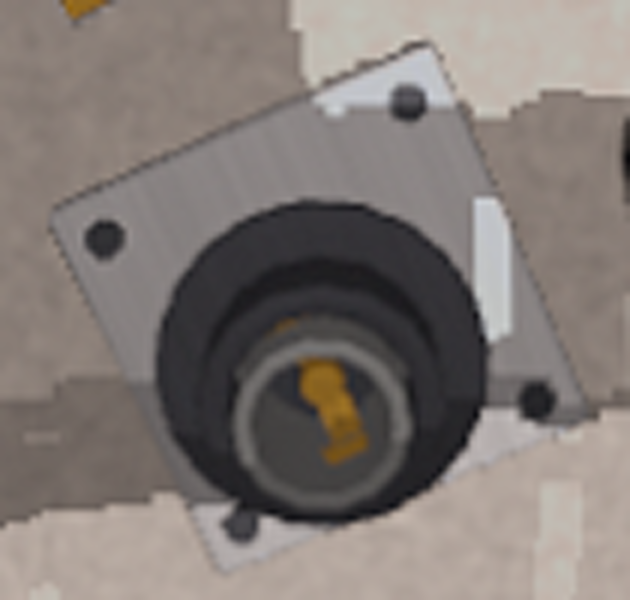

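Axis per the wrist camera is (0.5057, 0.1733), rim at about z 0.098. Centring over it and descending around the sleeve.

send_rows([
  [[-0.0005,-0.0055,0.02,0,0,0,0.46],[0,0,0.03,0,0,0,0.46],[0,0,0.03,0,0,0,0.46],[0,0,0.02,0,0,0,0.46],[0,0,0.02,0,0,0,0.46],[0,0,0.02,0,0,0,0.46],[0,0,0.01,0,0,0,0.46],[0,0,0,0,0,0,0.46],[0,0,0,0,0,0,0.46]],
])

```text
time_s: 4.6
eef_pos: [0.5059, 0.1744, 0.0694]
tcp_rot: [1.0, -0.001, 0.0, -0.0]
wrist_force: [-0.1, -0.6, -0.1]
grip_width: 0.538
```

```bash
python3 w.py w3; python3 -c "
from h import *
p,d=imaging.grab_frame('scene');cv2.imwrite('pics/s3.png',cv2.resize(p[110:235,280:400],None,fx=5,fy=5,interpolation=2))"
```

```text
4.6 [0.50593752 0.1744467  0.06938015] [-0.06092202 -0.64570278 -0.06720301] 0.5377296975854464
{'mtx': [[297.319, 0.0, 253.94], [0.0, 297.319, 185.885], [0.0, 0.0, 1.0]], 'R': [[1.0, -0.001, 0.001], [-0.001, -0.955, 0.298], [0.0, -0.298, -0.955]], 't': [-0.506, 0.177, 0.301]}
```

View pics/w3.png

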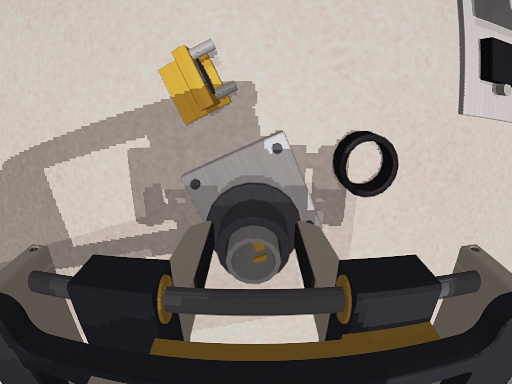

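View pics/s3.png

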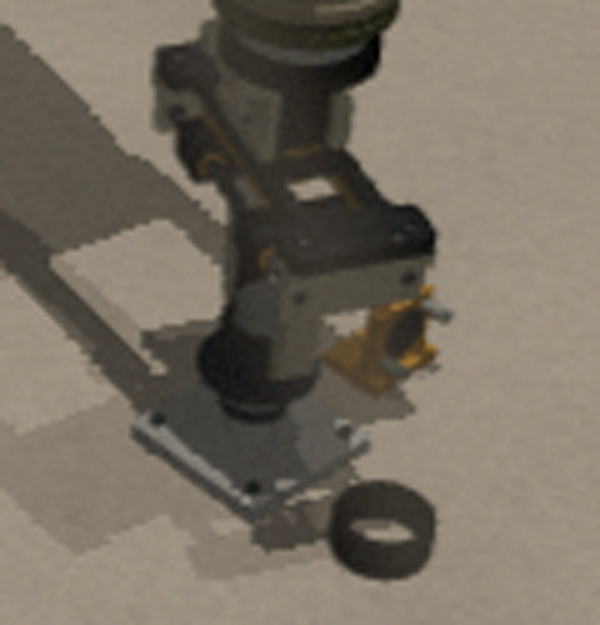

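The fingers straddle the coupler symmetrically (pads at about x=205 and 310, coupler at 253 in the wrist view), with no contact yet. Feeling down for the flange.

send_rows([
  [[0,0,0.003,0,0,0,0.46],[0,0,0.003,0,0,0,0.46],[0,0,0,0,0,0,0.46]],
])

```text
time_s: 5.0
eef_pos: [0.5052, 0.175, 0.0623]
tcp_rot: [1.0, 0.0, -0.0, 0.0]
wrist_force: [-0.3, 0.2, 0.2]
grip_width: 0.539
```

send_rows([
  [[0,0,0.002,0,0,0,0.46],[0,0,0,0,0,0,0.46]],
])

```text
time_s: 5.2
eef_pos: [0.5052, 0.175, 0.0603]
tcp_rot: [1.0, 0.0, -0.0, 0.0]
wrist_force: [0.7, -0.1, 0.2]
grip_width: 0.537
```

send_rows([
  [[0,0,0.002,0,0,0,0.46],[0,0,0,0,0,0,0.46]],
])

```text
time_s: 5.4
eef_pos: [0.5056, 0.1751, 0.059]
tcp_rot: [1.0, -0.0, 0.0, -0.0]
wrist_force: [-3.0, 0.5, 5.4]
grip_width: 0.539
```

send_rows([
  [[0,0,0.002,0,0,0,0.46],[0,0,0,0,0,0,0.46]],
])

```text
time_s: 5.6
eef_pos: [0.5056, 0.1751, 0.0573]
tcp_rot: [1.0, -0.0, 0.0, -0.0]
wrist_force: [-1.8, -0.6, 6.0]
grip_width: 0.544
```

Contact was at about z 0.059, matching the spring. Continuing in steps.

send_rows([
  [[0,0,0.002,0,0,0,0.46],[0,0,0.002,0,0,0,0.46],[0,0,0,0,0,0,0.46]],
])

```text
time_s: 5.9
eef_pos: [0.5056, 0.1751, 0.0534]
tcp_rot: [1.0, 0.0, 0.0, -0.0]
wrist_force: [-3.6, -0.1, 7.7]
grip_width: 0.537
```

send_rows([
  [[0,0,0.002,0,0,0,0.46],[0,0,0.001,0,0,0,0.46],[0,0,0,0,0,0,0.46]],
])

```text
time_s: 6.2
eef_pos: [0.5057, 0.1751, 0.0507]
tcp_rot: [1.0, 0.0, 0.0, -0.0]
wrist_force: [-4.3, -1.1, 9.7]
grip_width: 0.536
```

send_rows([
  [[0,0,0.001,0,0,0,0.46],[0,0,0.0005,0,0,0,0.46],[0,0,0,0,0,0,0.46]],
])

```text
time_s: 6.5
eef_pos: [0.5057, 0.1751, 0.0493]
tcp_rot: [1.0, -0.0, 0.0, -0.0]
wrist_force: [-5.2, -0.3, 11.4]
grip_width: 0.541
```

send_rows([
  [[0,0,0.001,0,0,0,0.46],[0,0,0.0005,0,0,0,0.46],[0,0,0,0,0,0,0.46]],
])

```text
time_s: 6.8
eef_pos: [0.5057, 0.1751, 0.0479]
tcp_rot: [1.0, 0.0, 0.0, -0.0]
wrist_force: [-6.4, -1.2, 11.0]
grip_width: 0.54
```

send_rows([
  [[0,0,0.0005,0,0,0,0.46],[0,0,0,0,0,0,0.46],[0,0,0,0,0,0,0.46]],
])

```text
time_s: 7.1
eef_pos: [0.5057, 0.1751, 0.0474]
tcp_rot: [1.0, 0.0, 0.0, -0.0]
wrist_force: [-5.2, -1.0, 13.3]
grip_width: 0.539
```

```bash
python3 w.py w4; python3 -c "
from h import *
W=np.load('w4.npz');cv2.imwrite('pics/w4z.png',cv2.resize(W['p'][170:310,170:340],None,fx=4,fy=4,interpolation=2))"
```

```text
7.1 [0.50568312 0.17510628 0.04740568] [-5.22599693 -1.03156763 13.27084224] 0.5394701076366235
{'mtx': [[297.319, 0.0, 253.94], [0.0, 297.319, 185.885], [0.0, 0.0, 1.0]], 'R': [[1.0, -0.0, 0.001], [-0.0, -0.955, 0.298], [0.001, -0.298, -0.955]], 't': [-0.506, 0.184, 0.28]}
```

View pics/w4z.png

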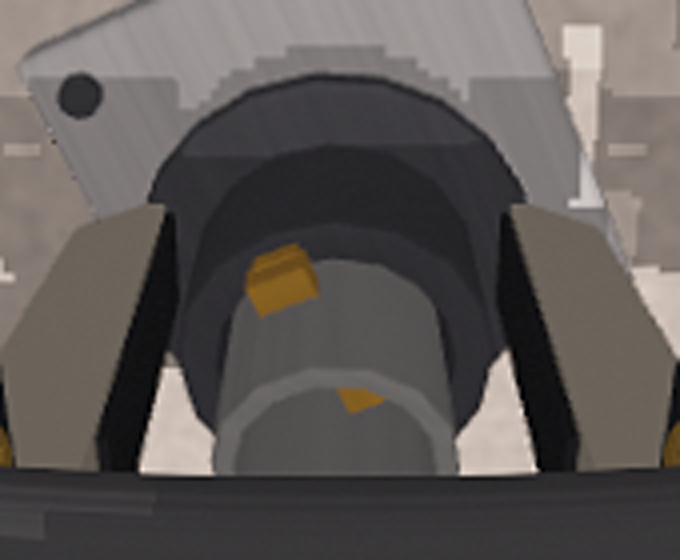

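A brass catch finger has swung out over the sleeve's edge (crop (283,280)). Lifting slowly to check that it holds.

send_rows([
  [[0,0,-0.002,0,0,0,0.46],[0,0,-0.004,0,0,0,0.46],[0,0,-0.01,0,0,0,0.46],[0,0,-0.02,0,0,0,0.46],[0,0,-0.03,0,0,0,0.46],[0,0,-0.04,0,0,0,0.4],[0,0,-0.04,0,0,0,0.4],[0,0.0,-0.025,0,0,0,0.4],[0,0,0,0,0,0,0.4],[0,0,0,0,0,0,0.4]],
])

```text
time_s: 8.15
eef_pos: [0.5058, 0.1751, 0.2179]
tcp_rot: [1.0, -0.0, 0.001, -0.0]
wrist_force: [-0.0, 0.1, -1.4]
grip_width: 0.6
```

```bash
python3 w.py w5
python3 - <<'E'
from h import *
W=dict(np.load("w5.npz")); P=fcloud(W)
def ring(lo,hi,r):
    m=(np.hypot(P[...,0]-.506,P[...,1]-.173)<r)&(P[...,2]>lo)&(P[...,2]<hi)
    q=np.ascontiguousarray(P[m][:,:2].astype(np.float32)).reshape(-1,1,2); c,rad=cv2.minEnclosingCircle(q); print(lo,hi,len(q),c,rad,np.median(P[m][:,2]))
ring(.095,.102,.025);ring(.07,.08,.035);ring(.082,.088,.035);ring(.044,.05,.045)
cv2.imwrite("pics/w5z.png",cv2.resize(W['p'][105:205,200:305],None,fx=6,fy=6,interpolation=2))
E
```

```text
8.15 [0.50577854 0.17505881 0.21785245] [-0.02593655  0.13987763 -1.40059405] 0.5995480177326762
{'mtx': [[297.319, 0.0, 253.94], [0.0, 297.319, 185.885], [0.0, 0.0, 1.0]], 'R': [[1.0, -0.0, 0.002], [-0.001, -0.955, 0.297], [0.002, -0.297, -0.955]], 't': [-0.507, 0.133, 0.442]}
0.095 0.102 266 (0.5055219531059265, 0.1735706478357315) 0.014917927794158459 0.09779379969885119
0.07 0.08 544 (0.5056009888648987, 0.17353716492652893) 0.02215990237891674 0.07576290490733642
0.082 0.088 83 (0.5048578381538391, 0.17553970217704773) 0.014859406277537346 0.08496972925812679
0.044 0.05 869 (0.505676805973053, 0.17305567860603333) 0.03165755420923233 0.04824765647415857
```

View pics/w5z.png

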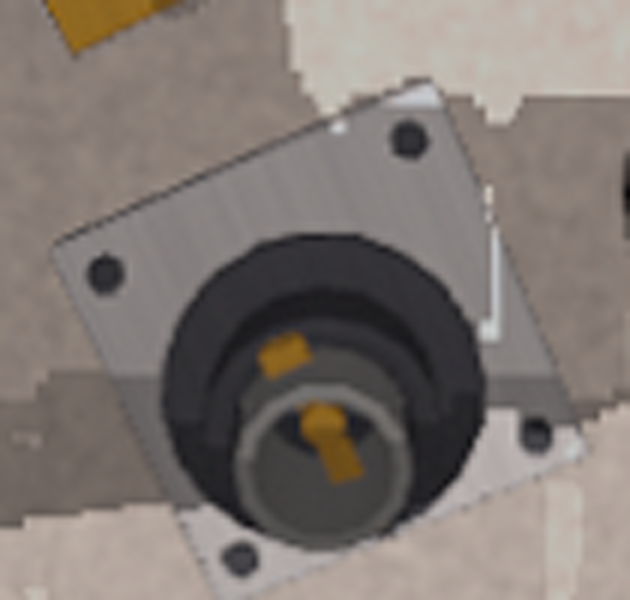

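The sleeve is held: its edge is at 75.8 mm and the flange at 48.2 mm, both down 10 mm. The axis still measures (0.5056, 0.1735). Going to the filter.

send_rows([
  [[0.001,0.041,0,0,0,0,0.4],[0.001,0.041,0,0,0,0,0.4],[0.001,0.041,0,0,0,0,0.4],[0.001,0.041,0,0,0,0,0.4],[0.001,0.041,0,0,0,0,0.4],[0.001,0.041,0,0,0,0,0.4],[0,0.041,0,0,0,0,0.4],[0,0.041,0,0,0,0,0.4],[0,0.044,0,0,0,0,0.4],[0,0,0,0,0,0,0.4]],
])

```text
time_s: 9.2
eef_pos: [0.5096, -0.2013, 0.2147]
tcp_rot: [1.0, -0.002, -0.002, 0.0]
wrist_force: [-0.2, -0.5, 0.5]
grip_width: 0.6
```

send_rows([
  [[0,0,0.03,0,0,0,0.4],[0,0,0.03,0,0,0,0.4],[0,0,0.03,0,0,0,0.4],[0,0,0.03,0,0,0,0.4],[0,0,0.03,0,0,0,0.4],[0,0,0.013,0,0,0,0.4],[0,0,0,0,0,0,0.4],[0,0,0,0,0,0,0.4]],
])

```text
time_s: 10.0
eef_pos: [0.5115, -0.1968, 0.0546]
tcp_rot: [1.0, 0.0, -0.0, -0.0]
wrist_force: [0.7, 0.1, -0.5]
grip_width: 0.6
```

```bash
python3 w.py w6
```

```text
10.0 [ 0.51152959 -0.19678605  0.05459066] [ 0.7155057   0.13033877 -0.51807297] 0.5999971259972507
{'mtx': [[297.319, 0.0, 253.94], [0.0, 297.319, 185.885], [0.0, 0.0, 1.0]], 'R': [[1.0, 0.0, 0.0], [0.0, -0.955, 0.298], [0.0, -0.298, -0.955]], 't': [-0.512, -0.173, 0.176]}
```

View pics/w6.png

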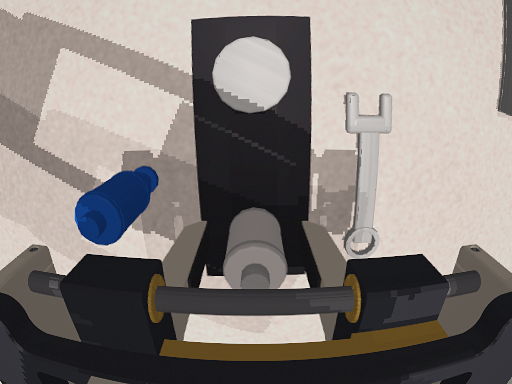

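The filter (top at about (255,270)) is centred between the pads. Closing.

send_rows([
  [[0,0,0,0,0,0,0.6],[0,0,0,0,0,0,0.63],[0,0,0,0,0,0,0.66],[0,0,0,0,0,0,0.7],[0,0,0,0,0,0,0.75],[0,0,0,0,0,0,0.75]],
], squeeze=30)

```text
time_s: 10.65
eef_pos: [0.5118, -0.1972, 0.0548]
tcp_rot: [1.0, -0.0, 0.0, 0.0]
wrist_force: [-1.0, 0.6, 5.8]
grip_width: 0.339
```

send_rows([
  [[0,0,-0.002,0,0,0,0.75],[0,0,-0.008,0,0,0,0.75],[0,0,-0.02,0,0,0,0.75],[0,0,-0.03,0,0,0,0.75],[0,0,-0.03,0,0,0,0.75],[0,0,-0.03,0,0,0,0.75],[0,0,-0.03,0,0,0,0.75],[0,0,0,0,0,0,0.75],[0,0,0,0,0,0,0.75]],
])

```text
time_s: 11.55
eef_pos: [0.5115, -0.1971, 0.2044]
tcp_rot: [1.0, -0.0, 0.0, 0.0]
wrist_force: [-0.6, -0.4, -2.4]
grip_width: 0.342
```

```bash
python3 w.py w7; python3 -c "
from h import *
p,d=imaging.grab_frame('scene');cv2.imwrite('pics/s7.png',p)"
```

```text
11.55 [ 0.51151902 -0.1971007   0.20435405] [-0.6246632  -0.38684246 -2.35515612] 0.34241050615171126
{'mtx': [[297.319, 0.0, 253.94], [0.0, 297.319, 185.885], [0.0, 0.0, 1.0]], 'R': [[1.0, -0.0, 0.001], [-0.0, -0.955, 0.298], [0.001, -0.298, -0.955]], 't': [-0.512, -0.218, 0.319]}
```

View pics/w7.png

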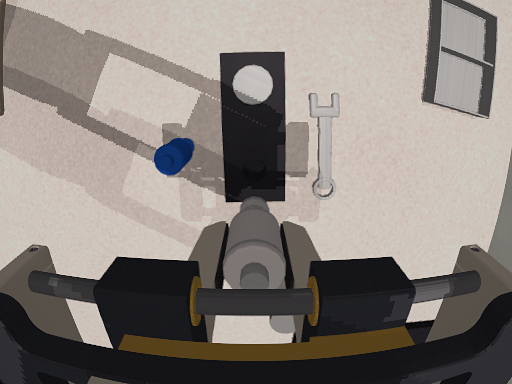

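View pics/s7.png

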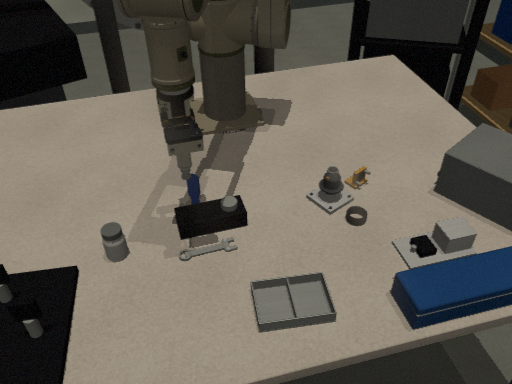

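The filter is held upright and the block hole is empty. I'll measure the held filter with the same wrist camera to get its axis relative to the coupler.

```bash
cat > axis.py <<'E'
from h import *
import sys
from scipy.optimize import least_squares
W=dict(np.load(sys.argv[1]+".npz")); tc=np.array(eval(sys.argv[2])); P=fcloud(W); Q=P-tc
m=(np.hypot(Q[...,0],Q[...,1])<.03)&(W['d']>0)
z=Q[...,2]; o=-.062+.019 # origin rel tcp
for n,lo,hi,r in(("body",o+.045,o+.08,.016),("nip_tip",o+.001,o+.007,.0113),("nip",o+.021,o+.034,.0113),("stub",o+.088,o+.094,.007)):
    s=m&(z>lo)&(z<hi); q=Q[s]
    q=q[np.hypot(q[:,0],q[:,1])<r+.006]
    if len(q)<10: print(n,len(q)); continue
    f=least_squares(lambda c:np.hypot(q[:,0]-c[0],q[:,1]-c[1])-r,[0,0],loss='soft_l1',f_scale=.001)
    print(n,len(q),f.x.round(5),np.sqrt(np.mean(f.fun**2)).round(5))
for n,lo,hi in(("top",o+.0835,o+.0875),("stubtop",o+.0935,o+.1)):
    q=Q[m&(z>lo)&(z<hi)]; 
    if len(q): c,rad=cv2.minEnclosingCircle(np.ascontiguousarray(q[:,:2].astype(np.float32)).reshape(-1,1,2)); print(n,len(q),np.round(c,5),round(rad,5),np.median(q[:,2])-o)
E
python3 axis.py w7 "[0.51152,-0.19710,0.20435]"
```

```text
body 1962 [ 3.2e-04 -7.0e-05] 0.00205
nip_tip 226 [ 0.00013 -0.00155] 0.00138
nip 18 [-0.00285  0.00139] 0.0021
stub 312 [ 0.00041 -0.0004 ] 0.00176
top 1732 [-6.0e-05  9.7e-03] 0.0284 0.08437830858968738
stubtop 768 [0.00025 0.00955] 0.02502 0.09480557456576273
```

send_rows([
  [[-0.001,-0.03,0,0,0,0,0.75],[-0.001,-0.04,0,0,0,0,0.75],[-0.001,-0.04,0,0,0,0,0.75],[-0.001,-0.04,0,0,0,0,0.75],[-0.001,-0.04,0,0,0,0,0.75],[-0.001,-0.04,0,0,0,0,0.75],[0,-0.04,0,0,0,0,0.75],[0,-0.04,0,0,0,0,0.75],[0,-0.04,0,0,0,0,0.75],[0,-0.0203,0,0,0,0,0.75]],
])

```text
time_s: 12.65
eef_pos: [0.5037, 0.176, 0.2018]
tcp_rot: [1.0, 0.001, -0.002, -0.0]
wrist_force: [0.9, 0.4, -1.8]
grip_width: 0.341
```

send_rows([
  [[0,0,0.01,0,0,0,0.75],[0,0,0.01,0,0,0,0.75],[0,0,0.01,0,0,0,0.75],[0,0,0.01,0,0,0,0.75],[0,0,0.005,0,0,0,0.75],[0,0,0,0,0,0,0.75],[0,0,0,0,0,0,0.75]],
])

```text
time_s: 13.35
eef_pos: [0.5056, 0.1729, 0.1593]
tcp_rot: [1.0, -0.0, 0.0, -0.0]
wrist_force: [-0.1, -0.5, -1.8]
grip_width: 0.336
```

```bash
python3 w.py w8; python3 -c "
from h import *
W=np.load('w8.npz');cv2.imwrite('pics/w8z.png',cv2.resize(W['p'][130:300,170:340],None,fx=4,fy=4,interpolation=2))
for n in('scene','top'):
  p,d=imaging.grab_frame(n);cv2.imwrite('pics/%s8.png'%n,p)
p=cv2.imread('pics/scene8.png');cv2.imwrite('pics/s8z.png',cv2.resize(p[110:220,290:390],None,fx=6,fy=6,interpolation=2))
"
```

```text
13.35 [0.50561651 0.172932   0.15934483] [-0.13288173 -0.46693224 -1.82687451] 0.3355299418947003
{'mtx': [[297.319, 0.0, 253.94], [0.0, 297.319, 185.885], [0.0, 0.0, 1.0]], 'R': [[1.0, -0.001, 0.0], [-0.001, -0.955, 0.298], [0.0, -0.298, -0.955]], 't': [-0.506, 0.149, 0.386]}
```

View pics/w8z.png

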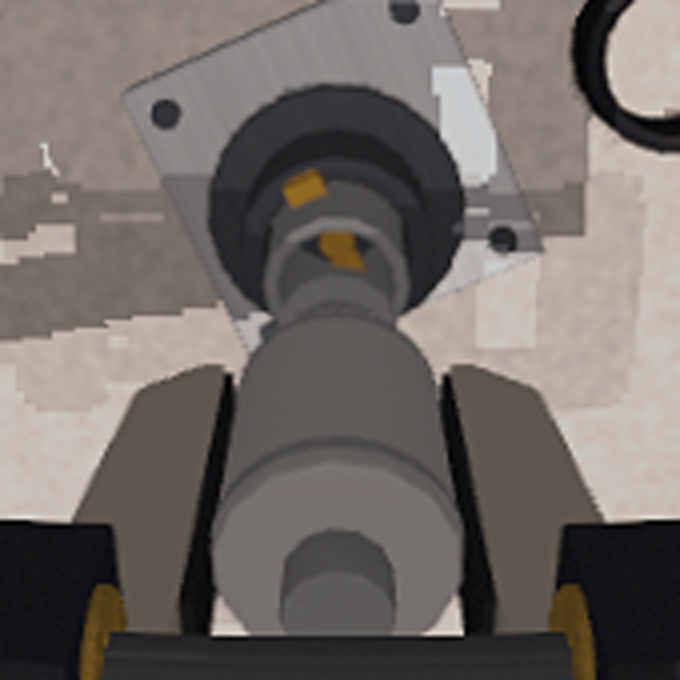

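View pics/s8z.png

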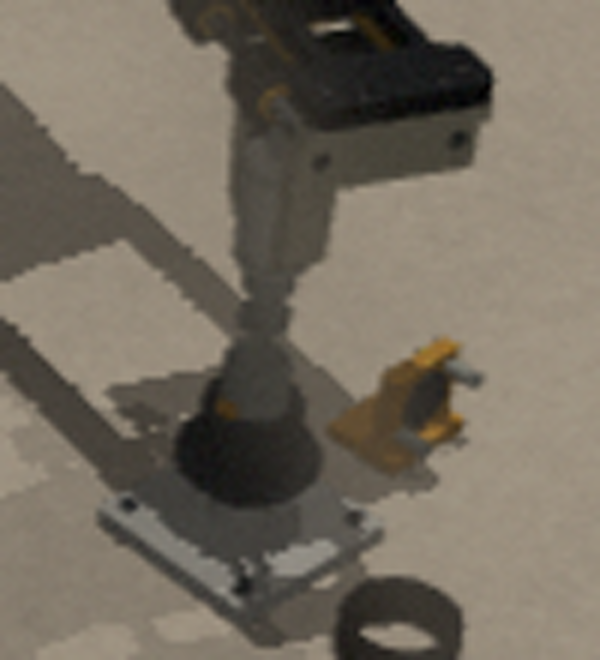

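```bash
python3 axis.py w8 "[0.50562,0.17293,0.15934]"
python3 - <<'E'
from h import *
W=dict(np.load("w8.npz")); P=fcloud(W)
m=(np.hypot(P[...,0]-.506,P[...,1]-.173)<.025)&(P[...,2]>.096)&(P[...,2]<.1005)
q=P[m][:,:2].astype(np.float64); print(len(q))
from scipy.optimize import least_squares
ms=np.load("scenem.npz")
for z in(.02,.06,.1,.11,.13,.15,.17):
    c=ms['R']@np.array([.5056,.1735,z])+ms['t']; p=ms['mtx']@c/c[2]; print(z,p[:2].round(2),((p[:2]-[290,110]+.5)*6-.5).round(0))
mt=np.load("topm.npz")
for z in(.0,.1,.15):
    c=mt['R']@np.array([.5056,.1735,z])+mt['t']; print((mt['mtx']@c/c[2])[:2].round(2))
E
```

```text
body 1964 [ 3.e-04 -7.e-05] 0.00205
nip_tip 228 [ 0.00011 -0.00152] 0.00138
nip 14 [-0.00166  0.00089] 0.00158
stub 300 [ 0.00047 -0.00049] 0.00166
top 1751 [-5.00e-05  9.25e-03] 0.02847 0.08440619142258886
stubtop 764 [0.00046 0.00945] 0.02481 0.0947631302702417
244
0.02 [330.87 192.5 ] [248. 498.]
0.06 [332.24 180.74] [256. 427.]
0.1 [333.67 168.47] [264. 353.]
0.11 [334.03 165.32] [267. 334.]
0.13 [334.78 158.93] [271. 296.]
0.15 [335.54 152.39] [276. 257.]
0.17 [336.32 145.71] [280. 217.]
[168.84 218.04]
[161.53 213.06]
[157.39 210.24]
```

Projection agrees with the vertical lean seen. Aligned to within about 0.5 mm; easing down and feeling for the rim.

send_rows([
  [[0,-0.0003,0.005,0,0,0,0.75],[0,0,0.005,0,0,0,0.75],[0,0,0.003,0,0,0,0.75],[0,0,0,0,0,0,0.75]],
])

```text
time_s: 13.9
eef_pos: [0.5048, 0.1735, 0.1452]
tcp_rot: [1.0, 0.0, -0.001, 0.0]
wrist_force: [-0.2, -0.4, -2.3]
grip_width: 0.34
```

send_rows([
  [[0,0,0.002,0,0,0,0.75],[0,0,0,0,0,0,0.75]],
])

```text
time_s: 14.1
eef_pos: [0.5053, 0.1736, 0.1439]
tcp_rot: [1.0, -0.0, -0.0, 0.0]
wrist_force: [0.8, -0.6, -2.2]
grip_width: 0.337
```

send_rows([
  [[0,0,0.002,0,0,0,0.75],[0,0,0,0,0,0,0.75]],
])

```text
time_s: 14.3
eef_pos: [0.5053, 0.1736, 0.1419]
tcp_rot: [1.0, -0.0, -0.0, 0.0]
wrist_force: [-0.4, -0.0, -1.5]
grip_width: 0.341
```

send_rows([
  [[0,0,0.002,0,0,0,0.75],[0,0,0,0,0,0,0.75]],
])

```text
time_s: 14.5
eef_pos: [0.5053, 0.1735, 0.1399]
tcp_rot: [1.0, -0.0, -0.0, 0.0]
wrist_force: [-0.3, -0.4, -2.1]
grip_width: 0.335
```

send_rows([
  [[0,0,0.002,0,0,0,0.75],[0,0,0,0,0,0,0.75]],
])

```text
time_s: 14.7
eef_pos: [0.5053, 0.1735, 0.1378]
tcp_rot: [1.0, -0.0, -0.0, 0.0]
wrist_force: [0.5, 0.3, -1.8]
grip_width: 0.341
```

send_rows([
  [[0,0,0.002,0,0,0,0.75],[0,0,0,0,0,0,0.75]],
])

```text
time_s: 14.9
eef_pos: [0.5053, 0.1735, 0.1358]
tcp_rot: [1.0, -0.0, -0.0, 0.0]
wrist_force: [-0.3, -0.1, -2.1]
grip_width: 0.344
```

send_rows([
  [[0,0,0.002,0,0,0,0.75],[0,0,0,0,0,0,0.75]],
])

```text
time_s: 15.1
eef_pos: [0.5053, 0.1735, 0.1338]
tcp_rot: [1.0, -0.0, -0.0, 0.0]
wrist_force: [-0.1, -0.7, -2.2]
grip_width: 0.344
```

send_rows([
  [[0,0,0.003,0,0,0,0.75],[0,0,0,0,0,0,0.75]],
])

```text
time_s: 15.3
eef_pos: [0.5052, 0.1735, 0.1306]
tcp_rot: [1.0, -0.0, -0.0, 0.0]
wrist_force: [0.7, -1.2, -2.6]
grip_width: 0.34
```

It's in the bore with no contact. Continuing.

send_rows([
  [[0,0,0.003,0,0,0,0.75],[0,0,0.003,0,0,0,0.75],[0,0,0,0,0,0,0.75]],
])

```text
time_s: 15.6
eef_pos: [0.5051, 0.1735, 0.1245]
tcp_rot: [1.0, -0.0, -0.0, 0.0]
wrist_force: [0.6, -1.2, -2.0]
grip_width: 0.338
```

send_rows([
  [[0,0,0.003,0,0,0,0.75],[0,0,0.003,0,0,0,0.75],[0,0,0,0,0,0,0.75]],
])

```text
time_s: 15.9
eef_pos: [0.5051, 0.1735, 0.1185]
tcp_rot: [1.0, -0.0, -0.0, 0.0]
wrist_force: [-0.3, -0.7, -2.6]
grip_width: 0.342
```

send_rows([
  [[0,0,0.003,0,0,0,0.75],[0,0,0,0,0,0,0.75]],
])

```text
time_s: 16.1
eef_pos: [0.5052, 0.1736, 0.1157]
tcp_rot: [1.0, -0.0, -0.0, 0.0]
wrist_force: [0.3, -0.7, -2.4]
grip_width: 0.336
```

send_rows([
  [[0,0,0.002,0,0,0,0.75],[0,0,0,0,0,0,0.75]],
])

```text
time_s: 16.3
eef_pos: [0.5054, 0.1736, 0.114]
tcp_rot: [1.0, -0.0, -0.0, 0.0]
wrist_force: [0.9, -0.9, -2.0]
grip_width: 0.342
```

send_rows([
  [[0,0,0.001,0,0,0,0.75],[0,0,0.0005,0,0,0,0.75],[0,0,0,0,0,0,0.75]],
])

```text
time_s: 16.6
eef_pos: [0.5055, 0.1736, 0.1128]
tcp_rot: [1.0, -0.0, 0.0, -0.0]
wrist_force: [-0.2, -1.1, -0.5]
grip_width: 0.335
```

send_rows([
  [[0,0,0.001,0,0,0,0.75],[0,0,0,0,0,0,0.75]],
])

```text
time_s: 16.8
eef_pos: [0.5056, 0.1736, 0.1124]
tcp_rot: [1.0, -0.0, 0.0, -0.0]
wrist_force: [-1.7, -1.2, 4.5]
grip_width: 0.34
```

send_rows([
  [[0,0,0.001,0,0,0,0.75],[0,0,0,0,0,0,0.75]],
])

```text
time_s: 17.0
eef_pos: [0.5057, 0.1736, 0.1117]
tcp_rot: [1.0, -0.0, 0.0, -0.0]
wrist_force: [-2.8, -1.5, 7.1]
grip_width: 0.341
```

send_rows([
  [[0,0,0.0005,0,0,0,0.75],[0,0,0,0,0,0,0.75]],
])

```text
time_s: 17.2
eef_pos: [0.5058, 0.1736, 0.1113]
tcp_rot: [1.0, -0.0, 0.0, -0.0]
wrist_force: [-3.8, -3.6, 6.7]
grip_width: 0.34
```

The trip resistance has started (about 9 N net). Continuing in fine steps.

send_rows([
  [[0,0,0.001,0,0,0,0.75],[0,0,0,0,0,0,0.75]],
])

```text
time_s: 17.4
eef_pos: [0.5059, 0.1736, 0.1103]
tcp_rot: [1.0, -0.0, 0.001, -0.0]
wrist_force: [-3.4, -2.8, 8.3]
grip_width: 0.336
```

send_rows([
  [[0,0,0.001,0,0,0,0.75],[0,0,0,0,0,0,0.75]],
])

```text
time_s: 17.6
eef_pos: [0.5059, 0.1735, 0.1088]
tcp_rot: [1.0, -0.0, 0.001, 0.0]
wrist_force: [-1.3, -2.4, 4.9]
grip_width: 0.338
```

send_rows([
  [[0,0,0.0005,0,0,0,0.75],[0,0,0,0,0,0,0.75]],
])

```text
time_s: 17.8
eef_pos: [0.5059, 0.1735, 0.1088]
tcp_rot: [1.0, -0.0, 0.001, 0.0]
wrist_force: [-3.7, -3.0, 9.2]
grip_width: 0.341
```

It tripped (force dropped) and now sits hard at z 0.1088, the expected home. Checking the sleeve.

```bash
python3 w.py w9
python3 - <<'E'
from h import *
W=dict(np.load("w9.npz"));cv2.imwrite('pics/w9z.png',cv2.resize(W['p'][130:300,170:340],None,fx=4,fy=4,interpolation=2))
P=fcloud(W); r=np.hypot(P[...,0]-.5056,P[...,1]-.1735)
for lo,hi in((.024,.031),(.0175,.0215)):
    print(np.histogram(P[(r>lo)&(r<hi)][:,2],np.arange(.03,.11,.004)))
E
```

```text
17.8 [0.50590395 0.17351418 0.10877315] [-3.74787501 -2.99544944  9.18522452] 0.3411518076594232
{'mtx': [[297.319, 0.0, 253.94], [0.0, 297.319, 185.885], [0.0, 0.0, 1.0]], 'R': [[1.0, -0.0, 0.001], [-0.001, -0.955, 0.298], [0.001, -0.298, -0.955]], 't': [-0.506, 0.164, 0.338]}
(array([  0,   0,   0,   0,   0,   0, 600, 634,   0,   0,   0,   0,   0,
         0,   0,   0,   0,   0,   0]), array([0.03 , 0.034, 0.038, 0.042, 0.046, 0.05 , 0.054, 0.058, 0.062,
       0.066, 0.07 , 0.074, 0.078, 0.082, 0.086, 0.09 , 0.094, 0.098,
       0.102, 0.106]))
(array([  0,   0,   0,   0,   0,   0,  12,  54,  54,  61,  59,  75,  83,
       325, 234,   0,   0,   0,   0]), array([0.03 , 0.034, 0.038, 0.042, 0.046, 0.05 , 0.054, 0.058, 0.062,
       0.066, 0.07 , 0.074, 0.078, 0.082, 0.086, 0.09 , 0.094, 0.098,
       0.102, 0.106]))
```

View pics/w9z.png

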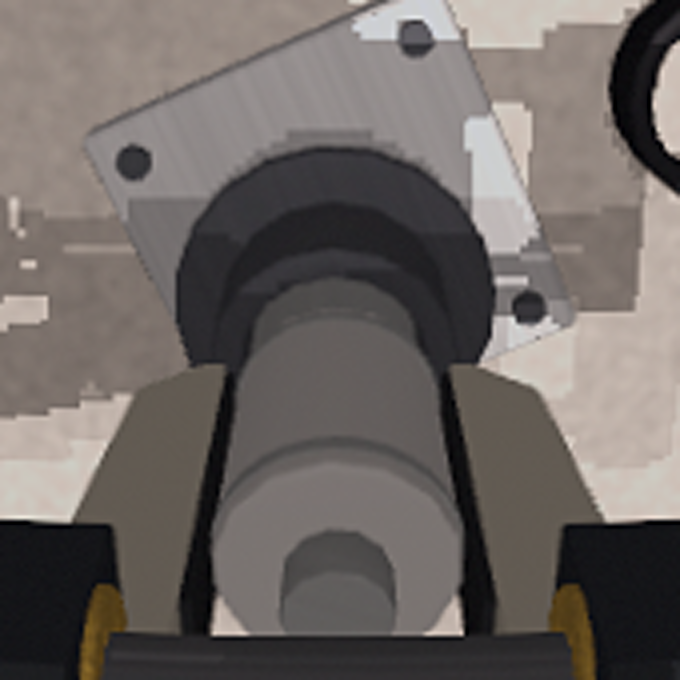

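The sleeve has snapped up (flange at about 58 mm, edge at about 86 mm), the brass finger is gone and the shoulder is on the rim. Relaxing the push, releasing and backing off.

send_rows([
  [[0,0,-0.001,0,0,0,0.75],[0,0,0,0,0,0,0.72],[0,0,0,0,0,0,0.6],[0,0,0,0,0,0,0.45],[0,0,0,0,0,0,0.35],[0,0,0,0,0,0,0.35],[0,0,0,0,0,0,0.35]],
])

```text
time_s: 18.55
eef_pos: [0.5053, 0.1736, 0.1085]
tcp_rot: [1.0, -0.0, -0.0, -0.0]
wrist_force: [0.3, -0.3, -0.1]
grip_width: 0.645
```

send_rows([
  [[0,0,-0.01,0,0,0,0.35],[0,0,-0.02,0,0,0,0.35],[0,0,-0.03,0,0,0,0.35],[0,0,-0.04,0,0,0,0.35],[0,0,-0.04,0,0,0,0.35],[0,0,-0.02,0,0,0,0.35],[0,0,0,0,0,0,0.35],[0,0,0,0,0,0,0.35]],
])

```text
time_s: 19.35
eef_pos: [0.5055, 0.1736, 0.2689]
tcp_rot: [1.0, -0.0, 0.0, -0.0]
wrist_force: [0.2, 0.1, -0.7]
grip_width: 0.649
```

```bash
python3 w.py w10
python3 - <<'E'
from h import *
W=dict(np.load("w10.npz"));cv2.imwrite('pics/w10z.png',cv2.resize(W['p'][90:220,180:330],None,fx=5,fy=4.6,interpolation=2))
P=fcloud(W); r=np.hypot(P[...,0]-.5056,P[...,1]-.1735)
for lo,hi in((.024,.031),(.0175,.0215),(.008,.0155),(0,.006)):
    z=P[(r>lo)&(r<hi)][:,2]; h,e=np.histogram(z,np.arange(.03,.18,.004)); print(lo,hi,{round(e[i],3):int(h[i]) for i in np.where(h>10)[0]})
z=P[(r<.017)]; q=z[(z[:,2]>.145)&(z[:,2]<.155)]; print("top z",np.median(q[:,2]),(q.min(0)+q.max(0))/2)
p,d=imaging.grab_frame('scene');cv2.imwrite('pics/s10.png',p);cv2.imwrite('pics/s10z.png',cv2.resize(p[110:220,290:390],None,fx=6,fy=5.4,interpolation=2))
p,d=imaging.grab_frame('top');cv2.imwrite('pics/t10.png',p)
E
```

```text
19.35 [0.50554765 0.17361155 0.26894759] [ 0.20561852  0.07254396 -0.67157277] 0.6487360770132516
{'mtx': [[297.319, 0.0, 253.94], [0.0, 297.319, 185.885], [0.0, 0.0, 1.0]], 'R': [[1.0, -0.0, 0.001], [-0.0, -0.955, 0.297], [0.001, -0.297, -0.955]], 't': [-0.506, 0.117, 0.491]}
0.024 0.031 {np.float64(0.054): 235, np.float64(0.058): 267}
0.0175 0.0215 {np.float64(0.058): 32, np.float64(0.062): 14, np.float64(0.066): 16, np.float64(0.07): 14, np.float64(0.074): 21, np.float64(0.078): 14, np.float64(0.082): 121, np.float64(0.086): 85}
0.008 0.0155 {np.float64(0.082): 13, np.float64(0.086): 15, np.float64(0.122): 11, np.float64(0.126): 12, np.float64(0.13): 16, np.float64(0.134): 16, np.float64(0.138): 14, np.float64(0.146): 48, np.float64(0.15): 463}
0 0.006 {np.float64(0.158): 106, np.float64(0.162): 15}
top z 0.15096651599198496 [0.50619553 0.17336314 0.15013096]
```

View pics/w10z.png

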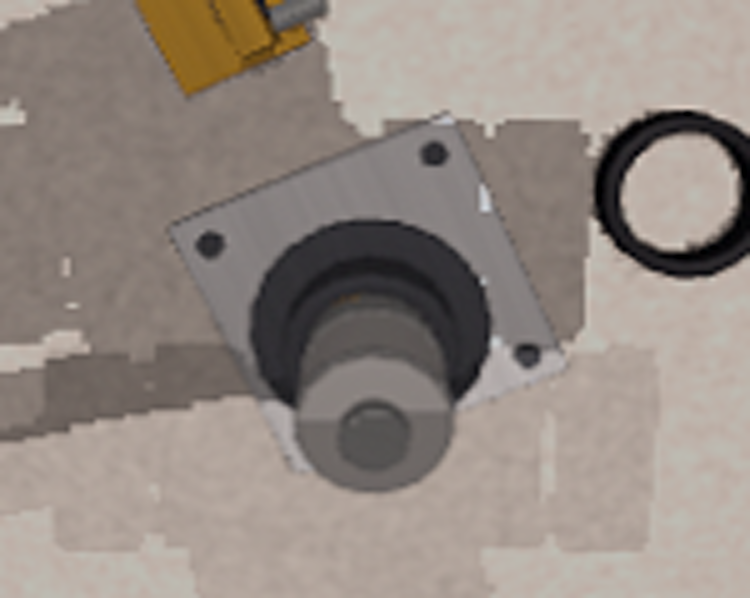

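View pics/s10.png

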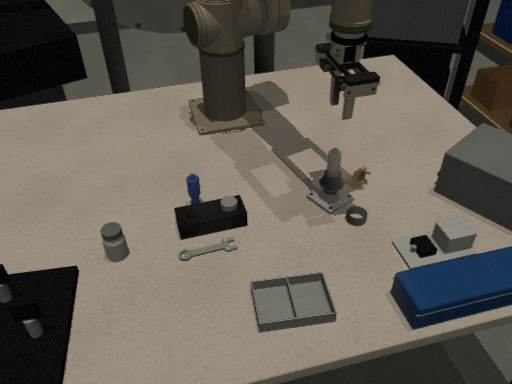

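View pics/s10z.png

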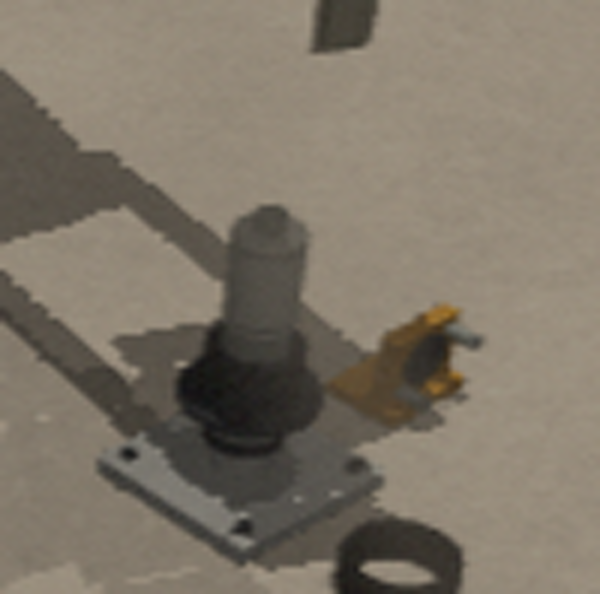

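The filter stands upright, its top face at 151 mm (home would be about 150.5), with the sleeve up as at the start and the bystanders unmoved. Handing in.

```bash
python3 -c "
from h import *
s=sensors.read_state();print(s['time_s'],s['wrist_force']);print(manip.sign_off())"
```

```text
19.5 [0.22179198 0.52862972 0.20985951]
the job is handed in; nothing more can be done
None
```

The filter is fitted to the purge coupler and standing by itself. I handed the job in at 19.5 s of the 64 s allowed.

- **Sleeve:** I pressed its flange down about 12 mm with the fingertips, pushing with at most about 13 N. It caught and stayed 10 mm down when I let go.
- **Insertion:** I took the filter from the parking block and lowered it into the mouth. There was no contact until the last 4 mm or so. The catch tripped with a wrist force reading of about 8 N, and the filter then stopped at the expected home height.
- **Last checks:** With the gripper open and clear, the filter's white top face measured 151 mm; fully home would be about 150.5 mm. The sleeve was back at its starting height, with its flange at about 58 mm and its edge at about 86 mm. In the last scene picture the blanking plug and the other things looked unmoved.
- **Small disagreement:** The overhead and wrist cameras differed by 1–4 mm on the coupler's position. I used the wrist camera for both the filter and the coupler, and the fit went in cleanly.

I did not do a pull test on the lock.

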